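# Lock the practice pad's clamp bar with two hairpin clips

### The arm

A 6-joint arm with a two-finger parallel gripper is mounted at the origin on the work surface. World frame = base frame: x ahead of the robot, y to its left, z up, the work surface at z = 0. Lengths are in mm, angles in rad, forces in N, time in s.
With the tool pointing down it reaches from about 300 to 775 mm from the base axis. Payload 14.6 kg.
Tool frame: the origin (TCP) lies between the finger pads; the fingertips stand manip.finger_overhang ahead of it and the grasp point (between the pads) lies 2 mm behind it (manip.finger_overhang is the distance from the TCP to the fingertips, in mm); z points along the fingers, y is the direction in which the jaws open and shut (so a half turn about z gives the same grasp; the last joint's range is limited). The gripper opens to 94 mm and grips with 3 to 60 N. Pads are 16 mm wide; open, the fingers measure 119 mm over their backs; the gripper's body (75 mm by 177 mm) begins 78 mm behind the grasp point.
Start: joints at [-1.23, 0.3, 1.521, -0, 1.321, -0.067], TCP at [218.117, -504.89, 222.446] pointing down, gripper open.
Joint ranges: [-3.03, 3.03], [-0.79, 2.21], [0.23, 2.52], [-1.04, 4.18], [0, 3.07], [-2.55, 2.55]. Speed limits (rad/s): [2.22, 2.22, 2.57, 3.14, 3.14, 3.14].

### API

Orientations are given as [roll, pitch, yaw] about the fixed x, y, z axes, in that order (R = Rz(yaw) Ry(pitch) Rx(roll)).
In Python, from cell import manip gives the robot as it stands.
- The arm moves only by the tool drive_tool, never from a script. Its argument "steps" is a list of rows, each an object with "delta_pos": the shift along the world's x, y, z in mm, a list of three; "yaw": the turn about the world's z in rad; "hand": the finger opening in mm, from 0 to 94. A call has 1 to 5 rows; each row shifts and turns the commanded pose from where the row before left it; what a row does not reach is not made up. A row lasts 1/12 s, in which the tool goes at most 41.7 mm and 7.16 degrees, less where a joint would pass 70% of its speed; a pose out of reach is approached as far as the arm can. A call is refused whole if a number of a shift passes 41.7 or a number of a turn 0.125, either way. A call with a gripper value outside its range is refused whole. The fingers move at their own pace and stop on an object; "squeeze" is the grip in N (left out, the last holds). Time passes only in rows, so rows that do not move let the fingers close. It gives the time, the measured TCP pose, the force and the opening at its end, in the units of the state.
- manip.read_state(): the state, without advancing time (a new reading comes with each control period).
- manip.camera(name): name is "side" or "top" or "wrist"; returns a dict with "frame" (384x512x3 uint8, red, green, blue), "range_z" (384x512 float32, mm along the optical axis (not along the pixel's ray), 0 where there is no reading), "intrinsics" (3x3 intrinsics, pixels), "position" and "attitude" of the camera in the world. Camera axes: x right, y down, z forward; pixel columns grow to the right and rows downward; lengths in mm; the calibration is good to about 2 mm. A picture is of the moment at which its call begins.
- manip.sign_off(): hands the job in, once; it reports no verdict.
The state is a dict: "clock": time; "joints": joint angles; "qd": joint speeds; "effort": joint torques, N m; "eef_pos": TCP position; "eef_rot": TCP orientation; "wrist_force": force on the tool from outside, world axes, zero at the start; "moment": the same for the moment, N m; "finger_gap": finger opening in mm.
Only numpy, scipy, OpenCV 4.12 (cv2) and the standard library are available. Lean on these libraries where they do the work, as an engineer would, in place of code of your own. Each camera call takes 0.05 s, during which the arm holds its last target.

### The job

The clamp bar over the suture practice pad stands on two drilled pins, and the hairpin clip of each pin has only been started in its hole. Slide both clips fully home, so that each one's sprung leg snaps round its pin and the coiled loop comes up against the shank, then let go. Leave the other things on the table where they are.

Things in the scene. Friction and masses are not known exactly. Their poses are not given: they have to be found in the camera images.
- holder: Practice pad holder, fixed to the table: plywood base 150 x 330 x 18 mm, on it a skin-coloured pad and across the middle a flat aluminium bar 64 mm wide (along x) and 300 mm long (along y), its top 40 mm above the table. Origin at the centre of the base's underside; z up. Only two upright steel pins and the clips rise above the bar.
- pin_a (a point): Foot of pin A's axis, on the bar's top, at y = +70 mm of the holder; axes as the holder's. Pin: 18 mm diameter, rising 24 mm above the bar, with a cross hole along the holder's y at its foot (7.5 mm wide, 7 mm high). Clip A slides in toward -y of the holder.
- pin_b (a point): Foot of pin B's axis, on the bar's top, at y = -70 mm of the holder; otherwise as pin A. Clip B slides in toward +y of the holder.
- clip_a: Dark steel hairpin clip of 5 mm round wire, about 42 g, loose, lying flat on the bar, loop toward the bar's +y end, straight leg started in pin A's hole. Frame: x along the straight leg to its tip (at x = +40 mm), the way it slides in; y toward the sprung leg; z up. Origin: underside of the straight leg, where the pin's axis is when home (origin = pin point); at the start 24 to 34 mm short of that.
- clip_b: Dark steel hairpin clip of 5 mm round wire, about 42 g, loose, lying flat on the bar, loop toward the bar's -y end, straight leg started in pin B's hole. Frame: x along the straight leg to its tip (at x = +40 mm), the way it slides in; y toward the sprung leg; z up. Origin: underside of the straight leg, where the pin's axis is when home (origin = pin point); at the start 24 to 34 mm short of that.
- loop_a (a point): Centre of clip A's loop, a round coil of wire, upright axis, 26 mm outer diameter, 15 mm high, at x = -20, y = +10.5, z = +7.5 mm of the clip; axes as the clip's. Its back, the place to push, is 33 mm behind the clip's origin. Sliding in takes about 5 to 10 N; the loop meeting the shank is a hard stop about 1 mm past home.
- loop_b (a point): Centre of clip B's loop, a round coil of wire, upright axis, 26 mm outer diameter, 15 mm high, at x = -20, y = +10.5, z = +7.5 mm of the clip; axes as the clip's. Its back, the place to push, is 33 mm behind the clip's origin. Sliding in takes about 5 to 10 N; the loop meeting the shank is a hard stop about 1 mm past home.
- clip_a_leg (a joint): The sprung leg hinges at the loop; its narrow neck (11 mm ahead of the clip's origin) must be forced over the shank and closes behind it. Value: opening of clip A's sprung leg about its coil, rad: 0 = closed (as it lies free, and when home round the pin); about 0.1 while the neck passes over the shank.
- clip_b_leg (a joint): The same for clip B.
- bottle: Bystander: upright blue bottle, 64 mm diameter, 170 mm high; origin under its centre.
- tin: Bystander: flat round black make-up tin, 70 mm diameter, 18 mm high; origin under its centre.
- brush: Bystander: small make-up brush lying on the table, 160 mm long, 22 mm thick; origin under its middle.
- jar: Bystander: small closed jar, 60 mm diameter, 60 mm high; origin under its centre.

How it is judged:
By the outcome, as a careful person would: the job done as asked, in the order asked, and still so for the second after the job is handed in, with the robot touching nothing.
It also fails if it takes over 45 s, if anything falls off the work surface, if the arm or the gripper's body presses on something with over 40 N, if the wrist force passes 120 N, or if a joint passes its speed limit or range.

## Working session

There is one attempt and no reset: what is moved stays moved. The work goes in short steps, Python scripts to look and compute and a tool call to move; the robot and the scene stay as the last step left them, time stands still between calls to the robot, and variables do not carry over. Pictures are saved under pics/ and viewed, and the job is handed in when it is done.

Besides the shell and the picture viewer there is one more tool, called after "Emit:" by a JSON object that holds its "op" and its "data". drive_tool: Moves the arm, as the interface text tells. Its arguments: {"type":"object","properties":{"steps":{"type":"array"},"squeeze":{"type":"number"}},"required":["steps"]}

```bash
ls; mkdir -p pics; python3 - <<'E'
from cell import manip
import cv2,numpy as np
print(manip.read_state(), manip.finger_overhang)
for n in ["side","top","wrist"]:
    c=manip.camera(n); cv2.imwrite(f"pics/{n}0.png",c["frame"][:,:,::-1]); np.savez(f"/tmp/{n}0.npz",**c)
    print(n,c["intrinsics"].tolist(),c["position"],c["attitude"])
E
```

```text
pics
{'clock': 0.0, 'joints': array([-1.22958786e+00,  3.00463698e-01,  1.52158376e+00,  6.53037018e-06,
        1.32068645e+00, -6.66126714e-02]), 'qd': array([-0.00043755, -0.00022583,  0.00184207, -0.00049804,  0.00011101,
       -0.00298422]), 'effort': array([-9.79356191e-04, -5.31814027e+01, -3.52740026e+01,  7.07681291e-02,
        2.44451640e-02, -1.17370096e-04]), 'eef_pos': array([ 218.04709825, -504.66856468,  221.88924244]), 'eef_rot': array([-3.14045435e+00, -8.22772564e-05,  4.07819467e-01]), 'wrist_force': array([0.41826298, 0.35536057, 0.16954971]), 'moment': array([0.03335169, 0.0237179 , 0.04990789]), 'finger_gap': 93.79010680065075} 17.0
side [[486.93580299382063, 0.0, 255.16594186883168], [0.0, 486.93580299382063, 187.69940608219966], [0.0, 0.0, 1.0]] [ 290.85770164 1167.92073745 1176.28977822] [-2.30204884  0.01110844 -2.88272996]
top [[477.27666595727294, 0.0, 259.29184380670654], [0.0, 477.27666595727294, 184.7643356016595], [0.0, 0.0, 1.0]] [ 438.32777157  -30.75839721 1379.68016216] [-3.01946503 -0.00858615 -1.54580477]
wrist [[266.62400336880097, 0.0, 258.42971285278935], [0.0, 266.62400336880097, 192.8579208996303], [0.0, 0.0, 1.0]] [ 288.58518856 -473.37884973  384.54789987] [ 2.86861901e+00  1.24361867e-03 -1.16365426e+00]
```

View pics/top0.png

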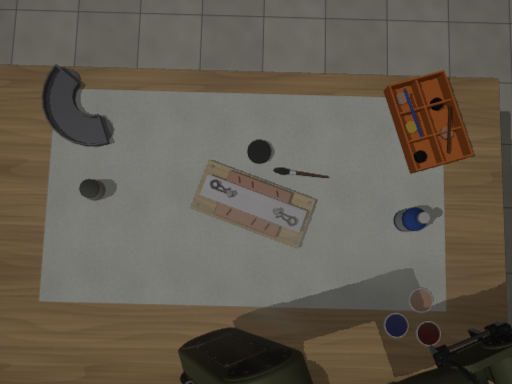

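View pics/side0.png

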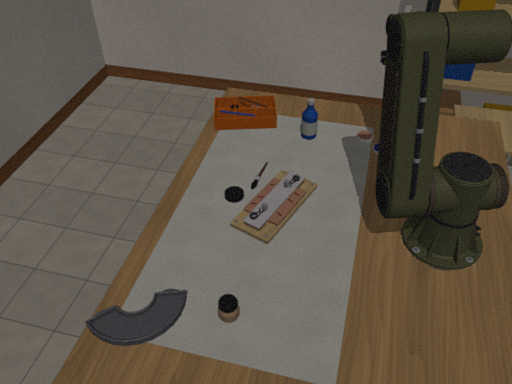

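View pics/wrist0.png

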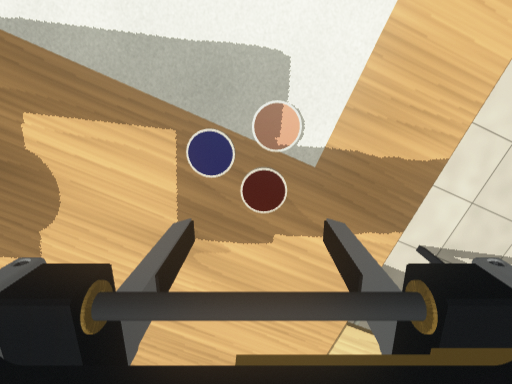

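The top view shows the holder centred near (255,203), with clip loops near (216,185) and (291,220). The tin is at (259,152), the brush at (300,172), the jar at (92,189) and the bottle at (412,219).

```bash
cat > h.py <<'E'
import numpy as np,cv2
from scipy.spatial.transform import Rotation as Ro
def pose(c): return Ro.from_euler('xyz',c["attitude"]).as_matrix(),np.asarray(c["position"],float)
def ray(c,uv,z):
    R,p=pose(c); uv=np.atleast_2d(np.asarray(uv,float))
    d=np.c_[uv,np.ones(len(uv))]@np.linalg.inv(c["intrinsics"]).T@R.T
    return p+d*((z-p[2])/d[:,2])[:,None]
def proj(c,P):
    R,p=pose(c); q=(np.atleast_2d(P)-p)@R@np.asarray(c["intrinsics"]).T
    return q[:,:2]/q[:,2:]
E
python3 - <<'E'
from h import *
c=dict(np.load("/tmp/top0.npz"))
print(ray(c,[(216,185),(291,220),(255,203)],48).round(1))
f=c["frame"]
crop=f[150:255,180:330,::-1]
cv2.imwrite("pics/crop0.png",cv2.resize(crop,None,fx=5,fy=5,interpolation=cv2.INTER_CUBIC))
E
```

```text
[[ 598.2   83.4   48. ]
 [ 505.4 -128.9   48. ]
 [ 550.3  -27.4   48. ]]
```

View pics/crop0.png

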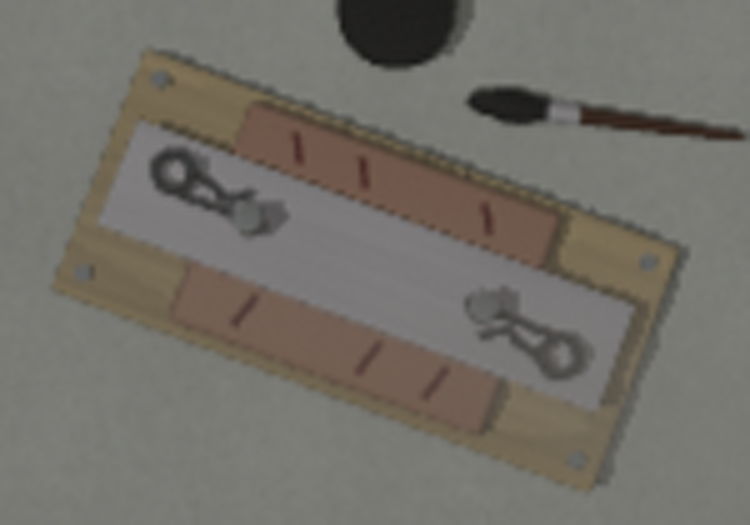

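```bash
python3 - <<'E'
from h import *
c=dict(np.load("/tmp/top0.npz"))
f=lambda L:np.array(L)/5+np.array([180,150])-.4
P=ray(c,f([(145,50),(686,250),(598,490),(52,290)]),18)
B=ray(c,f([(135,122),(640,302),(605,410),(97,225)]),40)
for Q in(P,B):
    print(Q.round(1).tolist(),Q.mean(0).round(1))
    yh=(Q[0]+Q[3]-Q[1]-Q[2])/2; xh=(Q[0]+Q[1]-Q[2]-Q[3])/2
    print(np.linalg.norm(yh),np.linalg.norm(xh),np.degrees(np.arctan2(yh[1],yh[0]))-90,np.degrees(np.arctan2(xh[1],xh[0])))
print("pins",ray(c,f([(250,213),(485,305)]),64))
print("loops",ray(c,f([(177,172),(562,355)]),50))
w=dict(np.load("/tmp/wrist0.npz"));print(ray(w,[(256,192),(256,0),(256,383)],40))
E
```

```text
[[675.2, 110.0, 18.0], [567.2, -204.1, 18.0], [429.5, -155.7, 18.0], [534.9, 157.8, 18.0]] [551.7 -23.   18. ]
331.4823013154755 147.04973303353168 -18.777519048798368 -19.095028098823843
[[629.8, 111.9, 40.0], [535.1, -175.8, 40.0], [474.1, -156.9, 40.0], [570.7, 131.0, 40.0]] [552.4 -22.5  40. ]
303.25718371199423 62.99478985742084 -18.389600828793746 -17.534211474430027
pins [[577.15800234  43.70562212  64.        ]
 [529.47622891 -87.56687885  64.        ]]
loops [[ 600.69467954   86.17411411   50.        ]
 [ 503.69446383 -131.6032643    50.        ]]
[[ 199.64590843 -507.71852263   40.        ]
 [ 403.99533482 -420.19015115   40.        ]
 [-105.78797782 -638.54409494   40.        ]]
```

Emit:
{"op": "drive_tool", "data": {"steps": [{"delta_pos":[25,30,0],"yaw":0.105,"hand":94},{"delta_pos":[25,30,0],"yaw":0.105,"hand":94},{"delta_pos":[25,30,0],"yaw":0.105,"hand":94},{"delta_pos":[25,30,0],"yaw":0.105,"hand":94},{"delta_pos":[25,30,0],"yaw":0.105,"hand":94}]}}

```text
clock: 0.57
eef_pos: [343.8, -353.2, 222.3]
eef_rot: [-3.141, -0.0, 0.938]
wrist_force: [-0.3, -0.7, -0.0]
finger_gap: 93.7
```

Emit:
{"op": "drive_tool", "data": {"steps": [{"delta_pos":[25,30,0],"yaw":0.105,"hand":94},{"delta_pos":[25,30,0],"yaw":0.105,"hand":94},{"delta_pos":[25,30,0],"yaw":0.105,"hand":94},{"delta_pos":[25,30,0],"yaw":0,"hand":94},{"delta_pos":[25,30,0],"yaw":0,"hand":94}]}}

```text
clock: 0.98
eef_pos: [469.0, -203.1, 222.4]
eef_rot: [-3.142, 0.0, 1.249]
wrist_force: [0.3, -0.3, -0.2]
finger_gap: 94.0
```

Emit:
{"op": "drive_tool", "data": {"steps": [{"delta_pos":[20,26,0],"yaw":0,"hand":94},{"delta_pos":[0,0,0],"yaw":0,"hand":94},{"delta_pos":[0,0,0],"yaw":0,"hand":94}]}}

```text
clock: 1.23
eef_pos: [488.6, -177.7, 222.0]
eef_rot: [-3.141, 0.0, 1.251]
wrist_force: [-0.2, -0.3, -0.7]
finger_gap: 93.8
```

```bash
python3 - <<'E'
from cell import manip
from h import *
for n in ["wrist"]:
    c=manip.camera(n); cv2.imwrite(f"pics/{n}1.png",c["frame"][:,:,::-1]); np.savez(f"/tmp/{n}1.npz",**c)
print(manip.read_state())
E
```

```text
{'clock': 1.2833, 'joints': array([-4.21473647e-01,  2.33065100e-01,  1.60623481e+00, -2.25641888e-04,
        1.30297333e+00, -9.95484623e-02]), 'qd': array([-0.03204741, -0.00794805,  0.0056221 , -0.00312043, -0.00039025,
       -0.00269814]), 'effort': array([ 2.07483038e+00, -4.86876440e+01, -3.53924739e+01,  1.51626016e-01,
        1.99259492e-02,  1.41924871e-01]), 'eef_pos': array([ 487.99880995, -178.74031894,  222.14468058]), 'eef_rot': array([-3.14089381e+00,  1.48839907e-04,  1.24893098e+00]), 'wrist_force': array([-0.54173151, -0.63831024,  0.18477643]), 'moment': array([-0.03326847, -0.01412044, -0.02285058]), 'finger_gap': 94.21002031456999}
```

View pics/wrist1.png

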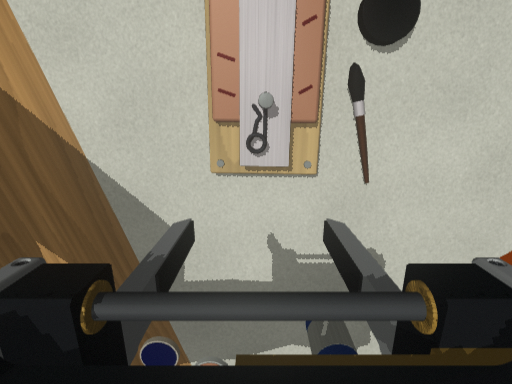

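The wrist view shows pin B's top at (266,100) and loop B at (257,144), with the straight leg on the right and the sprung leg on the left. The bar's near edge is at row 165.

```bash
python3 - <<'E'
from h import *
c=dict(np.load("/tmp/wrist1.npz"))
f=c["frame"]
cv2.imwrite("pics/crop1.png",cv2.resize(f[80:180,200:330,::-1],None,fx=6,fy=6,interpolation=cv2.INTER_CUBIC))
bar=((f.min(2)>120)&(f.max(2).astype(int)-f.min(2)<25)).astype(np.uint8)
g=cv2.cvtColor(f,cv2.COLOR_RGB2GRAY)
# bar edges by ray
for r in (20,60,130,160): print(r,f[r,230:300:3].tolist()[:0])
E
```

```text
20 []
60 []
130 []
160 []
```

View pics/crop1.png

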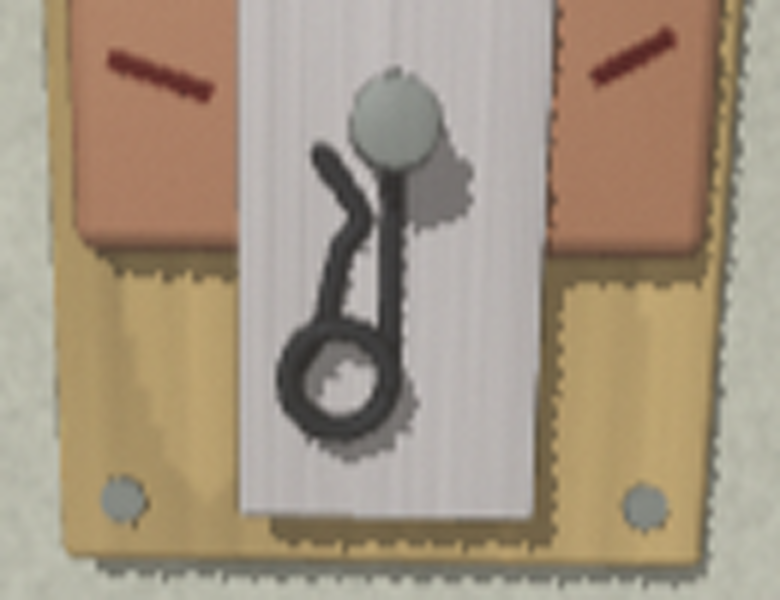

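```bash
python3 - <<'E'
from h import *
c=dict(np.load("/tmp/wrist1.npz"))
f=lambda L:np.array(L)/6+np.array([200,80])-.42
b=ray(c,f([(239,512),(531,520),(240,2),(554,2)]),40)
print("bar",b.round(1).tolist(),"width",np.linalg.norm(b[0]-b[1]),np.linalg.norm(b[2]-b[3]))
for i,j in((0,2),(1,3)):
    d=b[j]-b[i];print("yaw",np.degrees(np.arctan2(d[1],d[0]))-90)
d=b[1]-b[0];print(np.degrees(np.arctan2(d[1],d[0])))
end=(b[0]+b[1])/2
pin=ray(c,f([(396,120)]),64)[0]; loop=ray(c,f([(340,380)]),55)[0]
L=ray(c,f([(277,380),(404,380),(340,442),(340,317)]),55)
leg=ray(c,f([(393,180),(390,340)]),42.5)
print("loopdia",np.linalg.norm(L[0]-L[1]),np.linalg.norm(L[2]-L[3]))
yaw=np.radians(-18.6);xh=np.array([np.cos(yaw),np.sin(yaw),0]);yh=np.array([-xh[1],xh[0],0])
for n,p in dict(end=end,pin=pin,loop=loop,leg0=leg[0],leg1=leg[1]).items(): print(n,p.round(1),"rel pin",((p-pin)@xh).round(1),((p-pin)@yh).round(1))
t=ray(dict(np.load("/tmp/top0.npz")),[(180+562/5-.4,150+355/5-.4)],55);print(t)
E
```

```text
bar [[469.5, -150.6, 40.0], [529.2, -172.3, 40.0], [504.0, -53.6, 40.0], [563.6, -73.4, 40.0]] width 63.53543377126673 62.79909110523495
yaw -19.597481876518884
yaw -19.18745976521562
-19.957262004498947
loopdia 25.82191952138814 25.075163556512017
end [ 499.3 -161.4   40. ] rel pin -0.9 -79.9
pin [525.7 -86.   64. ] rel pin 0.0 0.0
loop [ 499.8 -129.5   55. ] rel pin -10.6 -49.5
leg0 [522.4 -95.7  42.5] rel pin 0.0 -10.2
leg1 [ 512.  -125.9   42.5] rel pin -0.3 -42.2
[[ 503.44866527 -131.22405706   55.        ]]
```

Emit:
{"op": "drive_tool", "data": {"steps": [{"delta_pos":[1,8,-36],"yaw":-0.015,"hand":0},{"delta_pos":[1,8,-36],"yaw":0,"hand":0},{"delta_pos":[0,0,-36],"yaw":0,"hand":0},{"delta_pos":[0,0,0],"yaw":0,"hand":0},{"delta_pos":[0,0,0],"yaw":0,"hand":0}], "squeeze": 20}}

```text
clock: 1.7
eef_pos: [489.2, -163.7, 114.2]
eef_rot: [-3.139, -0.0, 1.231]
wrist_force: [-0.1, -0.5, 0.6]
finger_gap: 63.9
```

Emit:
{"op": "drive_tool", "data": {"steps": [{"delta_pos":[0,0,-20],"yaw":0,"hand":0},{"delta_pos":[0,0,-20],"yaw":0,"hand":0},{"delta_pos":[0,0,-13],"yaw":0,"hand":0},{"delta_pos":[0,0,0],"yaw":0,"hand":0}]}}

```text
clock: 2.03
eef_pos: [490.0, -163.7, 61.8]
eef_rot: [-3.141, 0.0, 1.232]
wrist_force: [0.1, 0.1, -1.0]
finger_gap: 37.7
```

```bash
python3 - <<'E'
from cell import manip
from h import *
c=manip.camera("wrist"); cv2.imwrite(f"pics/wrist2.png",c["frame"][:,:,::-1]); np.savez(f"/tmp/wrist2.npz",**c)
s=manip.read_state();print(s["clock"],s["eef_pos"],s["eef_rot"],s["wrist_force"],s["finger_gap"])
E
```

```text
2.0833 [ 490.55270556 -163.81571013   63.03534331] [3.14042672e+00 1.17708514e-04 1.23186179e+00] [ 0.07416198 -0.19434756  0.84511188] 33.406343337492466
```

View pics/wrist2.png

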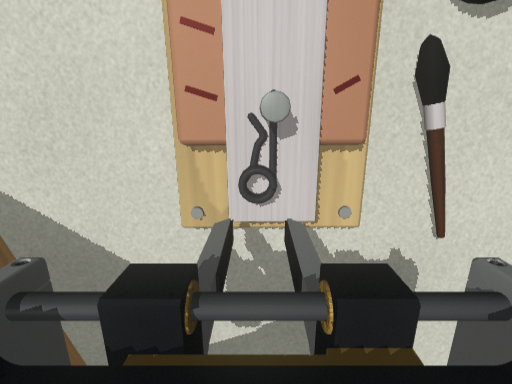

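The fingers straddle column 259 and the loop is at (258,184), so the push is well centred. I'll finish closing and then push.

Emit:
{"op": "drive_tool", "data": {"steps": [{"delta_pos":[0,0,-1],"yaw":0,"hand":0},{"delta_pos":[0,0,0],"yaw":0,"hand":0},{"delta_pos":[0,0,0],"yaw":0,"hand":0},{"delta_pos":[0,0,0],"yaw":0,"hand":0},{"delta_pos":[0,0,0],"yaw":0,"hand":0}]}}

```text
clock: 2.5
eef_pos: [490.3, -163.0, 61.0]
eef_rot: [3.141, 0.0, 1.233]
wrist_force: [-0.1, 1.0, 0.4]
finger_gap: 1.4
```

Emit:
{"op": "drive_tool", "data": {"steps": [{"delta_pos":[1.3,3.8,0],"yaw":0,"hand":0},{"delta_pos":[1.3,3.8,0],"yaw":0,"hand":0},{"delta_pos":[0.7,1.9,0],"yaw":0,"hand":0},{"delta_pos":[0.7,1.9,0],"yaw":0,"hand":0}]}}

```text
clock: 2.83
eef_pos: [494.2, -151.1, 60.4]
eef_rot: [-3.142, 0.0, 1.233]
wrist_force: [-0.0, -0.5, -0.1]
finger_gap: 0.2
```

Emit:
{"op": "drive_tool", "data": {"steps": [{"delta_pos":[1.0,2.8,0],"yaw":0,"hand":0},{"delta_pos":[1.0,2.8,0],"yaw":0,"hand":0},{"delta_pos":[1.0,2.8,0],"yaw":0,"hand":0},{"delta_pos":[0,0,0],"yaw":0,"hand":0}]}}

```text
clock: 3.17
eef_pos: [497.1, -142.9, 60.4]
eef_rot: [-3.141, 0.001, 1.233]
wrist_force: [-1.5, -1.9, 0.5]
finger_gap: 0.3
```

Emit:
{"op": "drive_tool", "data": {"steps": [{"delta_pos":[1.0,2.8,0],"yaw":0,"hand":0},{"delta_pos":[1.0,2.8,0],"yaw":0,"hand":0}]}}

```text
clock: 3.33
eef_pos: [498.8, -138.0, 60.4]
eef_rot: [-3.141, 0.001, 1.233]
wrist_force: [-4.8, -6.5, 1.0]
finger_gap: 0.8
```

```bash
python3 - <<'E'
from cell import manip
from h import *
c=manip.camera("wrist"); cv2.imwrite(f"pics/wrist3.png",c["frame"][:,:,::-1]); np.savez(f"/tmp/wrist3.npz",**c)
s=manip.read_state();print(s["clock"],s["eef_pos"],s["eef_rot"],s["wrist_force"],s["finger_gap"])
E
```

```text
3.3833 [ 498.95936051 -137.37675049   60.40014099] [-3.14102127e+00  6.95786957e-04  1.23282040e+00] [-1.45979527 -1.05395778  0.92488142] 0.5734767343994073
```

View pics/wrist3.png

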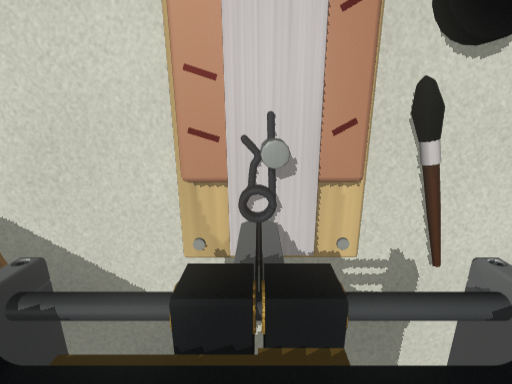

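Clip B's tip now shows past the pin at (271,117), and the neck is at the shank. I'll carry on.

Emit:
{"op": "drive_tool", "data": {"steps": [{"delta_pos":[1.0,2.8,0],"yaw":0,"hand":0},{"delta_pos":[1.0,2.8,0],"yaw":0,"hand":0}]}}

```text
clock: 3.55
eef_pos: [500.9, -132.2, 60.4]
eef_rot: [-3.141, 0.001, 1.233]
wrist_force: [-3.3, -4.8, 1.0]
finger_gap: 0.4
```

Emit:
{"op": "drive_tool", "data": {"steps": [{"delta_pos":[1.0,2.8,0],"yaw":0,"hand":0},{"delta_pos":[1.0,2.8,0],"yaw":0,"hand":0}]}}

```text
clock: 3.72
eef_pos: [503.2, -126.1, 60.4]
eef_rot: [3.142, -0.0, 1.233]
wrist_force: [-0.5, -0.7, 0.2]
finger_gap: 0.5
```

Emit:
{"op": "drive_tool", "data": {"steps": [{"delta_pos":[0.5,1.4,0],"yaw":0,"hand":0},{"delta_pos":[0,0,0],"yaw":0,"hand":0}]}}

```text
clock: 3.88
eef_pos: [503.8, -124.4, 60.4]
eef_rot: [3.141, -0.0, 1.233]
wrist_force: [-0.1, -0.4, 0.8]
finger_gap: 0.4
```

```bash
python3 - <<'E'
from cell import manip
from h import *
c=manip.camera("wrist"); cv2.imwrite(f"pics/wrist4.png",c["frame"][:,:,::-1]); np.savez(f"/tmp/wrist4.npz",**c)
s=manip.read_state();print(s["clock"],s["eef_pos"],s["eef_rot"],s["wrist_force"],s["finger_gap"])
E
```

```text
3.9333 [ 503.75864428 -124.5898874    60.45368305] [ 3.14143480e+00 -2.60910368e-04  1.23307049e+00] [ 0.21663764 -0.83443873 -0.33324722] 0.35290187987957516
```

View pics/wrist4.png

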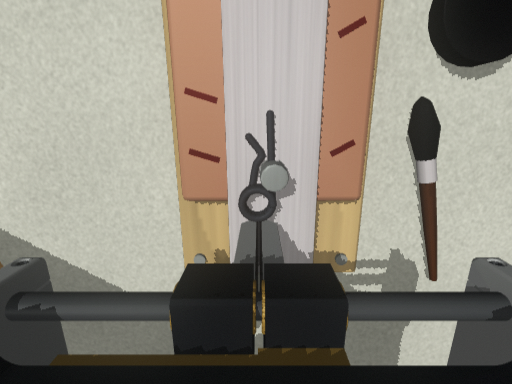

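The neck has snapped past the shank and the force has dropped. Next come small steps to the stop.

Emit:
{"op": "drive_tool", "data": {"steps": [{"delta_pos":[0.3,0.95,0],"yaw":0,"hand":0},{"delta_pos":[0.3,0.95,0],"yaw":0,"hand":0}]}}

```text
clock: 4.1
eef_pos: [504.2, -123.0, 60.4]
eef_rot: [3.142, -0.0, 1.233]
wrist_force: [0.6, 0.4, -0.2]
finger_gap: 0.7
```

Emit:
{"op": "drive_tool", "data": {"steps": [{"delta_pos":[0.3,0.95,0],"yaw":0,"hand":0},{"delta_pos":[0,0,0],"yaw":0,"hand":0}]}}

```text
clock: 4.27
eef_pos: [504.3, -122.3, 60.4]
eef_rot: [-3.141, 0.001, 1.233]
wrist_force: [-3.5, -3.0, 0.5]
finger_gap: 0.4
```

Emit:
{"op": "drive_tool", "data": {"steps": [{"delta_pos":[0.2,0.6,0],"yaw":0,"hand":0},{"delta_pos":[0,0,0],"yaw":0,"hand":0}]}}

```text
clock: 4.43
eef_pos: [504.3, -122.1, 60.4]
eef_rot: [-3.141, 0.001, 1.233]
wrist_force: [-4.0, -7.2, 0.8]
finger_gap: 0.3
```

Emit:
{"op": "drive_tool", "data": {"steps": [{"delta_pos":[0.2,0.6,0],"yaw":0,"hand":0},{"delta_pos":[0,0,0],"yaw":0,"hand":0}]}}

```text
clock: 4.6
eef_pos: [504.3, -121.9, 60.4]
eef_rot: [-3.141, 0.002, 1.233]
wrist_force: [-5.6, -9.6, 2.0]
finger_gap: 0.8
```

```bash
python3 - <<'E'
from cell import manip
from h import *
c=manip.camera("wrist"); cv2.imwrite(f"pics/wrist5.png",cv2.resize(c["frame"][80:280,180:340,::-1],None,fx=3,fy=3)); np.savez(f"/tmp/wrist5.npz",**c)
s=manip.read_state();print(s["clock"],s["eef_pos"],s["eef_rot"],s["wrist_force"],s["finger_gap"])
E
```

```text
4.65 [ 504.27546831 -121.88730282   60.40575007] [-3.14068530e+00  2.00949916e-03  1.23280029e+00] [ -6.94895745 -10.19217658   2.05917425] 0.5398934945501975
```

View pics/wrist5.png

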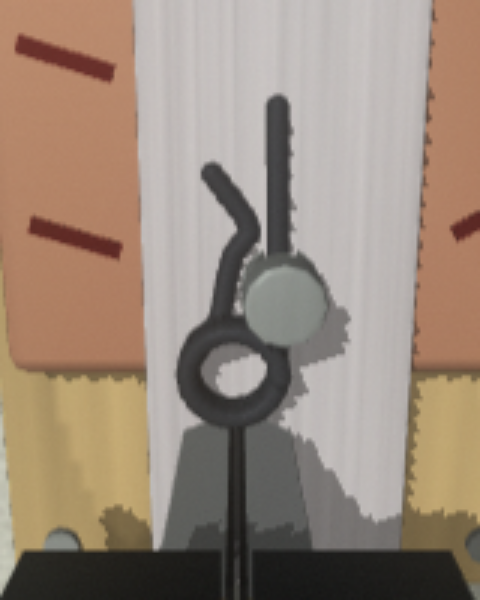

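B is against the stop: motion stalled as the force rose to 12 N. The picture shows the neck beyond the shank and the loop against it. I'll back off and go look at A.

Emit:
{"op": "drive_tool", "data": {"steps": [{"delta_pos":[-2,-6,0],"yaw":0,"hand":0},{"delta_pos":[-3,-9,0],"yaw":0,"hand":0},{"delta_pos":[0,0,25],"yaw":0,"hand":0},{"delta_pos":[0,0,40],"yaw":0,"hand":0},{"delta_pos":[0,0,25],"yaw":0,"hand":0}]}}

```text
clock: 5.07
eef_pos: [500.1, -136.5, 153.2]
eef_rot: [3.14, -0.0, 1.232]
wrist_force: [0.8, -1.0, 1.7]
finger_gap: 0.3
```

Emit:
{"op": "drive_tool", "data": {"steps": [{"delta_pos":[14,28,0],"yaw":0,"hand":0},{"delta_pos":[14,28,0],"yaw":0,"hand":0},{"delta_pos":[14,28,0],"yaw":0,"hand":0},{"delta_pos":[14,28,0],"yaw":0,"hand":0},{"delta_pos":[14,28,0],"yaw":0,"hand":0}]}}

```text
clock: 5.48
eef_pos: [570.4, 5.1, 150.5]
eef_rot: [3.141, -0.0, 1.232]
wrist_force: [-0.1, -0.4, 0.2]
finger_gap: 0.6
```

Emit:
{"op": "drive_tool", "data": {"steps": [{"delta_pos":[0,0,0],"yaw":0,"hand":0},{"delta_pos":[0,0,0],"yaw":0,"hand":0}]}}

```text
clock: 5.65
eef_pos: [570.1, 4.8, 150.1]
eef_rot: [-3.141, -0.0, 1.235]
wrist_force: [-0.4, 0.8, -0.3]
finger_gap: 0.3
```

```bash
python3 - <<'E'
from cell import manip
from h import *
c=manip.camera("wrist"); cv2.imwrite(f"pics/wrist6.png",c["frame"][:,:,::-1]); np.savez(f"/tmp/wrist6.npz",**c)
s=manip.read_state();print(s["clock"],s["eef_pos"],s["eef_rot"],s["wrist_force"],s["finger_gap"])
E
```

```text
5.7 [569.74267975   3.90858037 150.17937731] [-3.14114990e+00  8.44223194e-05  1.23352595e+00] [-0.48437102 -0.63070599  0.22597784] 0.6597006747069409
```

View pics/wrist6.png

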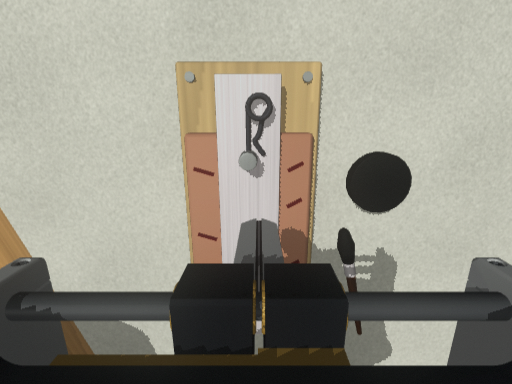

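Clip A's loop is at (259,107), pin A's top is at (248,160), and the bar's far end is at row 74.

```bash
python3 - <<'E'
from h import *
c=dict(np.load("/tmp/wrist6.npz"))
cv2.imwrite("pics/crop6.png",cv2.resize(c["frame"][60:180,190:320,::-1],None,fx=5,fy=5,interpolation=cv2.INTER_CUBIC))
E
```

```text
(no output)
```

View pics/crop6.png

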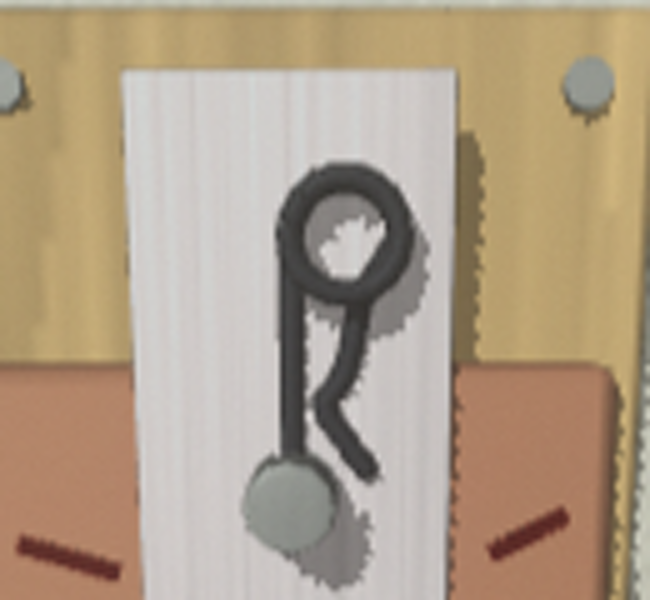

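```bash
python3 - <<'E'
from h import *
c=dict(np.load("/tmp/wrist6.npz"))
f=lambda L:np.array(L)/5+np.array([190,60])-.4
yaw=np.radians(-19.3);xh=np.array([np.cos(yaw),np.sin(yaw),0]);yh=np.array([-xh[1],xh[0],0])
b=ray(c,f([(122,71),(456,71)]),40); pin=ray(c,f([(291,504)]),64)[0]
loop=ray(c,f([(347,233)]),55)[0]; L=ray(c,f([(280,233),(414,233),(347,162),(347,303)]),55)
print(np.linalg.norm(b[0]-b[1]),np.linalg.norm(L[0]-L[1]),np.linalg.norm(L[2]-L[3]))
d=b[1]-b[0];print(np.degrees(np.arctan2(d[1],d[0])))
for n,p in dict(end=b.mean(0),pin=pin,loop=loop,pinB=np.array([527.5,-86.8,0])).items(): print(n,p.round(1),((p-pin)@xh).round(1),((p-pin)@yh).round(1))
E
```

```text
63.0754028705473 24.656974230124423 24.695652307254402
-19.2948538963712
end [597.8 120.9  40. ] -0.5 78.4
pin [572.3  46.7  64. ] 0.0 0.0
loop [598.3  89.2  55. ] 10.5 48.7
pinB [527.5 -86.8   0. ] 1.8 -140.8
```

Emit:
{"op": "drive_tool", "data": {"steps": [{"delta_pos":[10,29.5,0],"yaw":0,"hand":0},{"delta_pos":[10,29.5,0],"yaw":0,"hand":0},{"delta_pos":[10,29.5,0],"yaw":0,"hand":0},{"delta_pos":[10,29.5,0],"yaw":0,"hand":0},{"delta_pos":[0,0,0],"yaw":0,"hand":0}]}}

```text
clock: 6.12
eef_pos: [610.6, 124.9, 150.4]
eef_rot: [3.141, -0.001, 1.235]
wrist_force: [0.2, 0.1, 0.4]
finger_gap: 0.5
```

Emit:
{"op": "drive_tool", "data": {"steps": [{"delta_pos":[0,0,-30],"yaw":0,"hand":0},{"delta_pos":[0,0,-30],"yaw":0,"hand":0},{"delta_pos":[0,0,-20],"yaw":0,"hand":0},{"delta_pos":[0,0,-9.5],"yaw":0,"hand":0},{"delta_pos":[0,0,0],"yaw":0,"hand":0}]}}

```text
clock: 6.53
eef_pos: [609.1, 120.7, 59.3]
eef_rot: [-3.139, 0.001, 1.231]
wrist_force: [-0.7, -0.2, 0.6]
finger_gap: 0.4
```

Emit:
{"op": "drive_tool", "data": {"steps": [{"delta_pos":[-1.3,-3.8,0],"yaw":0,"hand":0},{"delta_pos":[-1.3,-3.8,0],"yaw":0,"hand":0},{"delta_pos":[-1.0,-2.8,0],"yaw":0,"hand":0},{"delta_pos":[-1.0,-2.8,0],"yaw":0,"hand":0}]}}

```text
clock: 6.87
eef_pos: [605.7, 108.5, 62.2]
eef_rot: [3.14, -0.001, 1.232]
wrist_force: [-0.2, 1.4, -0.4]
finger_gap: 0.3
```

Emit:
{"op": "drive_tool", "data": {"steps": [{"delta_pos":[-1.0,-2.8,0],"yaw":0,"hand":0},{"delta_pos":[-1.0,-2.8,0],"yaw":0,"hand":0}]}}

```text
clock: 7.03
eef_pos: [603.5, 103.2, 61.5]
eef_rot: [3.141, -0.001, 1.233]
wrist_force: [1.8, 4.0, 2.5]
finger_gap: 0.4
```

```bash
python3 - <<'E'
from cell import manip
from h import *
c=manip.camera("top"); cv2.imwrite(f"pics/top7.png",cv2.resize(c["frame"][150:255,180:330,::-1],None,fx=5,fy=5,interpolation=cv2.INTER_CUBIC))
c=manip.camera("wrist"); cv2.imwrite(f"pics/wrist7.png",c["frame"][:,:,::-1])
s=manip.read_state();print(s["clock"],s["eef_pos"],s["eef_rot"],s["wrist_force"],s["finger_gap"])
E
```

```text
7.1333 [603.49779762 103.15322403  61.42579478] [ 3.14080368e+00 -5.48195566e-04  1.23260058e+00] [-0.61001344  0.09126798  0.38073114] 0.42190874994757627
```

View pics/top7.png

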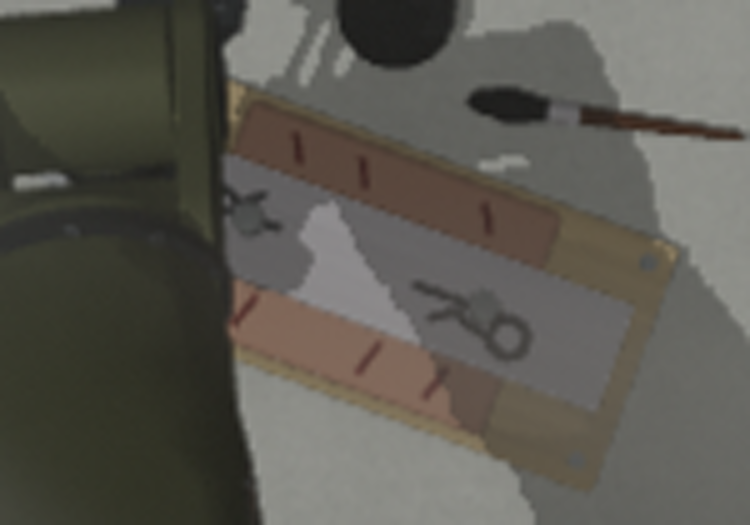

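View pics/wrist7.png

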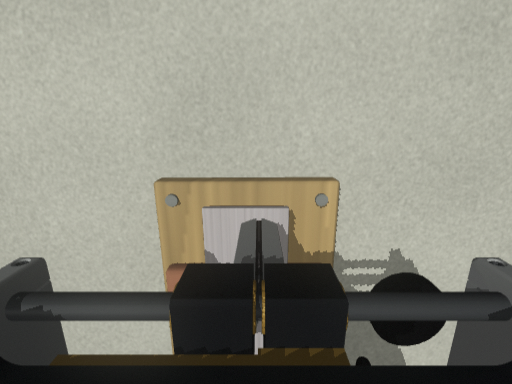

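The top view shows B home at (485,310) in the crop. A's leg tip is now just past its pin at (275,228), so I'll continue.

Emit:
{"op": "drive_tool", "data": {"steps": [{"delta_pos":[-1.0,-2.8,0],"yaw":0,"hand":0},{"delta_pos":[-1.0,-2.8,0],"yaw":0,"hand":0}]}}

```text
clock: 7.3
eef_pos: [601.9, 98.6, 61.4]
eef_rot: [3.14, -0.002, 1.233]
wrist_force: [3.7, 7.8, 1.6]
finger_gap: 0.2
```

Emit:
{"op": "drive_tool", "data": {"steps": [{"delta_pos":[-1.0,-2.8,0],"yaw":0,"hand":0},{"delta_pos":[-1.0,-2.8,0],"yaw":0,"hand":0}]}}

```text
clock: 7.47
eef_pos: [600.0, 92.9, 61.4]
eef_rot: [3.14, -0.002, 1.233]
wrist_force: [3.7, 6.4, 1.2]
finger_gap: 0.7
```

Emit:
{"op": "drive_tool", "data": {"steps": [{"delta_pos":[-1.0,-2.8,0],"yaw":0,"hand":0},{"delta_pos":[-1.0,-2.8,0],"yaw":0,"hand":0}]}}

```text
clock: 7.63
eef_pos: [597.6, 86.8, 61.3]
eef_rot: [3.141, -0.001, 1.233]
wrist_force: [1.9, 2.4, 2.3]
finger_gap: 0.5
```

Emit:
{"op": "drive_tool", "data": {"steps": [{"delta_pos":[-0.5,-1.4,0],"yaw":0,"hand":0},{"delta_pos":[0,0,0],"yaw":0,"hand":0}]}}

```text
clock: 7.8
eef_pos: [596.5, 84.7, 60.7]
eef_rot: [-3.141, 0.001, 1.233]
wrist_force: [-0.2, 0.8, -0.1]
finger_gap: 0.4
```

Emit:
{"op": "drive_tool", "data": {"steps": [{"delta_pos":[-0.3,-0.95,0],"yaw":0,"hand":0},{"delta_pos":[-0.3,-0.95,0],"yaw":0,"hand":0}]}}

```text
clock: 7.97
eef_pos: [596.0, 83.1, 60.7]
eef_rot: [-3.141, 0.0, 1.233]
wrist_force: [-0.0, 0.4, 0.9]
finger_gap: 0.2
```

Emit:
{"op": "drive_tool", "data": {"steps": [{"delta_pos":[-0.3,-0.95,0],"yaw":0,"hand":0},{"delta_pos":[0,0,0],"yaw":0,"hand":0}]}}

```text
clock: 8.13
eef_pos: [595.8, 82.1, 60.8]
eef_rot: [-3.141, 0.0, 1.233]
wrist_force: [-0.5, 0.0, 0.5]
finger_gap: 0.2
```

Emit:
{"op": "drive_tool", "data": {"steps": [{"delta_pos":[-0.2,-0.6,0],"yaw":0,"hand":0},{"delta_pos":[0,0,0],"yaw":0,"hand":0}]}}

```text
clock: 8.3
eef_pos: [595.8, 81.8, 60.9]
eef_rot: [3.141, -0.0, 1.233]
wrist_force: [1.2, 1.1, -0.8]
finger_gap: 0.6
```

Emit:
{"op": "drive_tool", "data": {"steps": [{"delta_pos":[-0.2,-0.6,0],"yaw":0,"hand":0},{"delta_pos":[0,0,0],"yaw":0,"hand":0}]}}

```text
clock: 8.47
eef_pos: [595.8, 81.5, 61.0]
eef_rot: [3.141, -0.001, 1.233]
wrist_force: [3.1, 4.4, -0.6]
finger_gap: 0.4
```

Emit:
{"op": "drive_tool", "data": {"steps": [{"delta_pos":[-0.2,-0.6,0],"yaw":0,"hand":0},{"delta_pos":[0,0,0],"yaw":0,"hand":0}]}}

```text
clock: 8.63
eef_pos: [595.8, 81.3, 61.1]
eef_rot: [3.141, -0.002, 1.233]
wrist_force: [4.0, 7.1, -1.9]
finger_gap: 0.6
```

Emit:
{"op": "drive_tool", "data": {"steps": [{"delta_pos":[-0.2,-0.6,0],"yaw":0,"hand":0},{"delta_pos":[0,0,0],"yaw":0,"hand":0}]}}

```text
clock: 8.8
eef_pos: [595.8, 81.0, 61.2]
eef_rot: [3.14, -0.003, 1.233]
wrist_force: [6.5, 9.2, -1.9]
finger_gap: 0.2
```

A behaved the same as B: it stalled at the predicted place, with the force rising to 11 N. I'll back off, lift and inspect it.

Emit:
{"op": "drive_tool", "data": {"steps": [{"delta_pos":[2,6,0],"yaw":0,"hand":0},{"delta_pos":[3,9,0],"yaw":0,"hand":0},{"delta_pos":[0,0,25],"yaw":0,"hand":0},{"delta_pos":[0,0,40],"yaw":0,"hand":0},{"delta_pos":[0,0,25],"yaw":0,"hand":0}]}}

```text
clock: 9.22
eef_pos: [600.5, 95.5, 153.8]
eef_rot: [3.14, -0.0, 1.233]
wrist_force: [0.8, 0.5, 0.5]
finger_gap: 0.4
```

Emit:
{"op": "drive_tool", "data": {"steps": [{"delta_pos":[-12,-34,0],"yaw":0,"hand":0},{"delta_pos":[-12,-34,0],"yaw":0,"hand":0},{"delta_pos":[-12,-34,0],"yaw":0,"hand":0},{"delta_pos":[0,0,0],"yaw":0,"hand":0},{"delta_pos":[0,0,0],"yaw":0,"hand":0}]}}

```text
clock: 9.63
eef_pos: [564.0, -8.1, 151.2]
eef_rot: [3.142, 0.0, 1.23]
wrist_force: [0.9, -0.1, 0.4]
finger_gap: 0.7
```

```bash
python3 - <<'E'
from cell import manip
from h import *
c=manip.camera("wrist"); cv2.imwrite(f"pics/wrist8.png",cv2.resize(c["frame"][60:230,190:320,::-1],None,fx=3.5,fy=3.5,interpolation=cv2.INTER_CUBIC)); np.savez("/tmp/wrist8.npz",**c)
s=manip.read_state();print(s["clock"],s["eef_pos"],s["wrist_force"])
E
```

```text
9.6833 [564.29463931  -7.06094516 151.14246452] [ 0.43797052  1.09112747 -0.60496797]
```

View pics/wrist8.png

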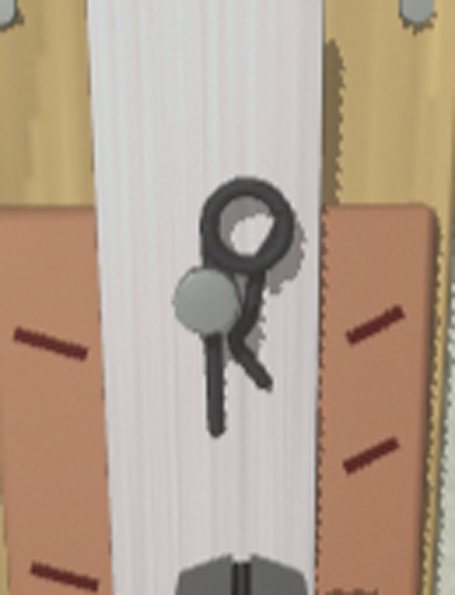

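Clip A: the neck at (235,345) is past the shank, the loop at (247,226) is against the pin, and the tip is at (216,433). Now I'll check the numbers, then move clear and look at B and the other things.

Emit:
{"op": "drive_tool", "data": {"steps": [{"delta_pos":[-20,-35,8],"yaw":0,"hand":0},{"delta_pos":[-20,-35,8],"yaw":0,"hand":0},{"delta_pos":[-20,-35,8],"yaw":0,"hand":0},{"delta_pos":[-20,-35,8],"yaw":0,"hand":0},{"delta_pos":[-20,-35,8],"yaw":0,"hand":0}]}}

```text
clock: 10.1
eef_pos: [463.7, -182.3, 191.4]
eef_rot: [-3.142, 0.0, 1.235]
wrist_force: [1.2, 0.5, -0.3]
finger_gap: 0.5
```

Emit:
{"op": "drive_tool", "data": {"steps": [{"delta_pos":[0,0,0],"yaw":0,"hand":0},{"delta_pos":[0,0,0],"yaw":0,"hand":0},{"delta_pos":[0,0,0],"yaw":0,"hand":0}]}}

```text
clock: 10.35
eef_pos: [464.8, -181.2, 190.8]
eef_rot: [-3.141, -0.0, 1.233]
wrist_force: [0.7, 0.5, -0.4]
finger_gap: 0.7
```

```bash
python3 - <<'E'
from cell import manip
from h import *
c=dict(np.load("/tmp/wrist8.npz"))
f=lambda L:np.array(L)/3.5+np.array([190,60])-.36
yaw=np.radians(-19.3);xh=np.array([np.cos(yaw),np.sin(yaw),0]);yh=np.array([-xh[1],xh[0],0])
pin=ray(c,f([(207,301)]),64)[0];loop=ray(c,f([(247,226)]),55)[0];tip=ray(c,f([(216,436)]),42.5)[0]
for n,p in dict(loop=loop,tip=tip).items(): print(n,((p-pin)@xh).round(1),((p-pin)@yh).round(1))
c=manip.camera("wrist"); cv2.imwrite("pics/wrist9.png",c["frame"][:,:,::-1])
t=manip.camera("top"); cv2.imwrite("pics/top9.png",t["frame"][:,:,::-1])
cv2.imwrite("pics/top9c.png",cv2.resize(t["frame"][150:255,180:330,::-1],None,fx=5,fy=5,interpolation=cv2.INTER_CUBIC))
s=manip.read_state();print(s["clock"],s["eef_pos"],s["wrist_force"])
E
```

```text
loop 10.7 19.0
tip 1.4 -42.1
10.45 [ 464.8424298  -180.68351756  190.55552304] [-0.69178128 -0.0565812   0.4982119 ]
```

View pics/top9c.png

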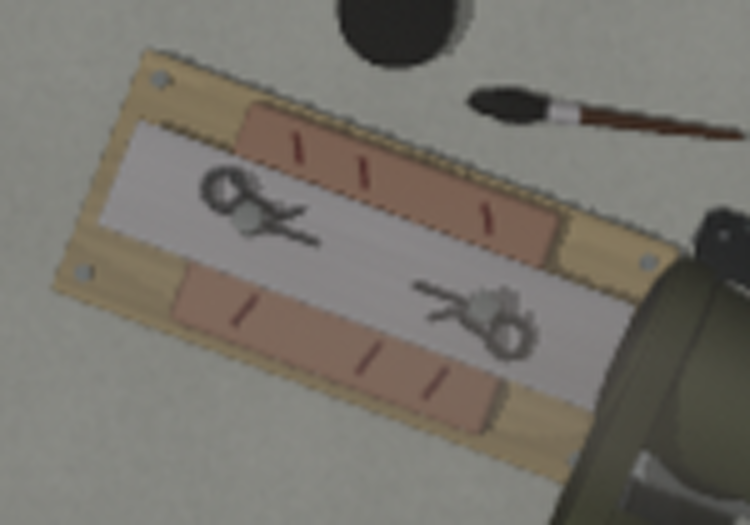

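View pics/wrist9.png

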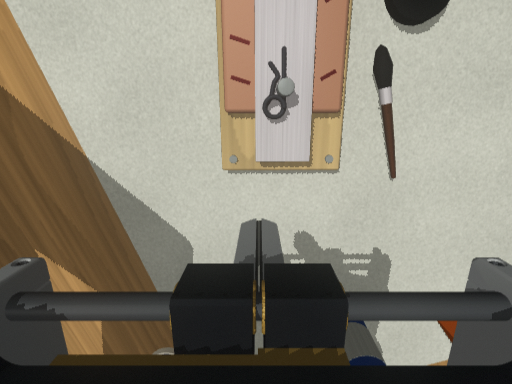

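View pics/top9.png

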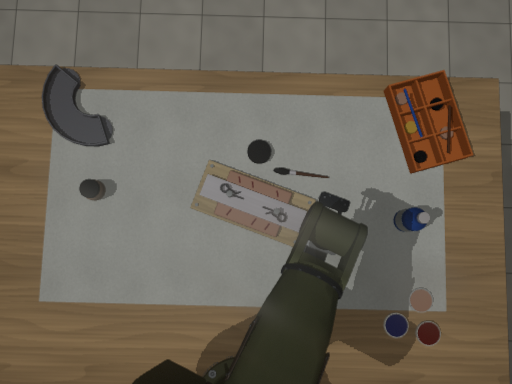

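Both clips are home in the top view (loops at (230,189) and (282,216)), and the tin, brush, jar and bottle sit where they were. The gripper is clear.

```bash
python3 -c "
from cell import manip
print(manip.sign_off())"
```

```text
the job is handed in; nothing more can be done
None
```

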